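# Shake up the settled paint pots on the vortex mixer

### The job

The shielding paint has settled in its pots: switch the vortex mixer on with one full push of its button (let it spring back), then shake up every pot in the aluminium lane, oldest stock first, beginning with the pot nearest the robot and working outwards along the lane: hold each one upright and centred on the rubber platform, pressed fully down for about five seconds, and then stand it upright in the black tray. When the last pot has been shaken, push the button fully again to switch the mixer off, and finish with every pot standing flat inside the tray, without shifting the soldering iron, the circuit board or the solder reel.

Things in the scene. Friction and masses are not known exactly. Their poses are not given: they have to be found in the camera images.
- start_button (a joint): start/stop push button of the vortex mixer: black round cap 22 mm across in a dark steel bezel (38 mm across, 12 mm high) on the low front deck of the mixer. Value = how far it is pressed, m: 0 released, 0.006 fully down; springs back. About 1.5 N starts it, 5 N holds it fully down.
- start_button_top (a point): centre of the button cap's top face (moves with the cap; its z is up). Released it is 18 mm above the mixer's deck, 88 mm above the bench. A black speed dial (30 mm across, 16 mm high) stands on the deck 60 mm to one side of it, and the 37 mm taller head block begins 42 mm behind it.
- mixer: vortex mixer, bolted down: grey casing 185 mm long (x) x 122 mm wide (y), deck 70 mm high, with a head block (108 x 108 mm, top 107 mm high) on its rear part. Origin: centre of its underside on the bench; x points from the front (robot side) to the rear, y to the left, z up. The button lies at (-62, -29) mm and the pad's axis at (35, 0) mm in this frame.
- mixer_pad (a joint): sprung rubber platform of the mixer (touch mode: it shakes only while pushed down; the shaking itself is not simulated). Value = how far it is pushed down, m: 0 up, 0.008 fully down against its stop. About 3 N starts it, 9 N brings it fully down; it springs back. A pot merely standing on it does not push it down.
- pad_top (a point): centre of the flat top face of the rubber platform (68 mm across, 14 mm thick); z up; moves with it. With the platform up it is 132 mm above the bench and 25 mm above the head block.
- lane: stock lane: shallow aluminium channel, 336 mm long (x) x 70 mm wide (y), fixed to the bench, one end towards the robot. Floor 3 mm thick, rims 3 mm thick reaching 9 mm above the bench (back stop at the far end 24 mm). Origin: centre of its underside; x points along it away from the robot. It may be on the left or the right of the mixer.
- tray: service tray: shallow black plastic tray, 330 mm long (x) x 132 mm wide (y), fixed to the bench on the other side of the mixer, empty at the start. Floor 3 mm thick, rims 3 mm thick reaching 10 mm above the bench. Origin: centre of its underside; x along its length, away from the robot.
- pot1: paint pot standing in the lane: closed straight round pot, white with a grey ribbed lid, 50 mm across, 52 mm high, about 0.12 kg; all four alike. Origin: centre of its underside; z up. It starts in the first place of the lane's four, counted from the robot's end (about 70 mm apart along it, within 7 mm); two to four pots are present, so any place may be empty.
- pot2: paint pot standing in the lane: closed straight round pot, white with a grey ribbed lid, 50 mm across, 52 mm high, about 0.12 kg; all four alike. Origin: centre of its underside; z up. It starts in the second place of the lane's four, counted from the robot's end (about 70 mm apart along it, within 7 mm); two to four pots are present, so any place may be empty.
- pot3: paint pot standing in the lane: closed straight round pot, white with a grey ribbed lid, 50 mm across, 52 mm high, about 0.12 kg; all four alike. Origin: centre of its underside; z up. It starts in the third place of the lane's four, counted from the robot's end (about 70 mm apart along it, within 7 mm); two to four pots are present, so any place may be empty.
- pot4: paint pot standing in the lane: closed straight round pot, white with a grey ribbed lid, 50 mm across, 52 mm high, about 0.12 kg; all four alike. Origin: centre of its underside; z up. It starts in the fourth place of the lane's four, counted from the robot's end (about 70 mm apart along it, within 7 mm); two to four pots are present, so any place may be empty.
- iron_stand: bystander: soldering iron in its coil stand on a dark base (100 x 170 mm), the blue handle rising to 180 mm; loose, 0.9 kg. Origin: under the base.
- main_board: bystander: green laptop main board 150 x 200 mm lying flat, up to 14 mm high; loose. Origin: centre of its underside.
- solder_reel: bystander: reel of solder 62 mm across, 42 mm high, standing on its flange; loose. Origin: centre of its underside.

How it is judged:
By the outcome, as a careful person would: the job done as asked, in the order asked, and still so for the second after the job is handed in, with the robot touching nothing.
Of pot1, pot2, pot3, pot4 only 2 to 4 are there at a start; the rules pass over those that are not, and their reading is None.
At some moment in a run one of pot1, pot2, pot3, pot4 may be knocked a few centimetres aside while the robot is not near it.
It also fails if it takes over 210 s, if anything falls off the work surface, if the arm or the gripper's body presses on something with over 40 N, if the wrist force passes 120 N, or if a joint passes its speed limit or range.

### The arm

A 6-joint arm with a two-finger parallel gripper is mounted at the origin on the work surface. World frame = base frame: x ahead of the robot, y to its left, z up, the work surface at z = 0. Lengths are in m, angles in rad, forces in N, time in s.
With the tool pointing down it reaches from about 0.35 to 0.775 m from the base axis. Payload 5.5 kg.
Tool frame: the origin (TCP) lies midway between the tips of the shut fingers; the grasp point (between the pads) lies grasp_offset behind it (grasp_offset is the distance from the TCP to the grasp point, in m); z points along the fingers, y is the line along which they close (so a half turn about z gives the same grasp; the last joint's range is limited). The gripper opens to 85 mm and grips with 20 to 120 N. Pads are 22 mm wide; open, the fingers measure 114 mm over their backs; the gripper's body (76 mm by 85 mm) begins 54 mm behind the grasp point. The pads swing forward as they close: fully open they stand 13 mm farther back than shut.
Start: joints at [1.017, 0.313, 0.046, 1.304, 0, 1.431], TCP at [0.231, 0.527, 0.231] pointing down, gripper open.
Joint ranges: [-2.76, 2.76], [-0.86, 1.69], [-1.03, 1.26], [-2.2, 2.34], [-1.47, 1.5], [-3.14, 3.14]. Speed limits (rad/s): [2.57, 2.57, 3.14, 3.14, 3.14, 3.14].

### API

Orientations are given as a unit quaternion [w, x, y, z].
In Python, from workcell import * gives the robot as it stands.
- The arm moves only by the tool step_arm, never from a script. Its argument "deltas" is a list of rows, each a list of 7 numbers: the shift along the world's x, y, z in mm, then the turn, a rotation vector about the world's x, y, z in degrees, then the gripper's target within -1 to 1 (fully open at 1, half-way at 0, shut at -1). A call has 1 to 5 rows; each row shifts and turns the commanded pose from where the row before left it; what a row does not reach is not made up. A row lasts 1/10 s, in which the tool goes at most 50 mm and 8.59 degrees, less where a joint would pass 70% of its speed; a pose out of reach is approached as far as the arm can. A call is refused whole if a number of a shift passes 50 or a number of a turn 8.59, either way. A call with a gripper value outside its range is refused whole. The fingers move at their own pace and stop on an object; "newtons" is the grip in N (left out, the last holds). Time passes only in rows, so rows that do not move let the fingers close. It gives the time, the measured TCP pose, the force, the opening and the grip force at its end, in the units of the state.
- get_state(): the state, without advancing time (a new reading comes with each control period).
- read_camera(name): name is "scene" or "top" or "wrist"; returns a dict with "image" (384x512x3 uint8, red, green, blue), "z_map" (384x512 float32, m along the optical axis (not along the pixel's ray), 0 where there is no reading), "K" (3x3 intrinsics, pixels), "dist_coeffs" ([k1, k2, p1, p2, k3] as OpenCV has them; the pictures are not rectified), "world_from_camera" (4x4, takes a point from camera to world coordinates). Camera axes: x right, y down, z forward; pixel columns grow to the right and rows downward; lengths in m; the calibration is good to about 2 mm. A picture is of the moment at which its call begins.
- hand_in(): hands the job in; it is judged then, once.
The state is a dict: "clock": time; "joint_pos": joint angles; "qvel": joint speeds; "tau": joint torques, N m; "tcp_pos": TCP position; "orientation": TCP orientation; "wrist_force": force on the tool from outside, world axes, zero at the start; "ft_torque": the same for the moment, N m; "finger_gap": finger opening in m; "grip_force": force on a finger pad.
Only numpy, scipy, OpenCV 4.12 (cv2) and the standard library are available. Lean on these libraries where they do the work, as an engineer would, in place of code of your own. Each camera call takes 0.05 s, during which the arm holds its last target. There are 200 camera calls.

## Working session

There is one attempt and no reset: what is moved stays moved. The work goes in short steps, Python scripts to look and compute and a tool call to move; the robot and the scene stay as the last step left them, time stands still between calls to the robot, and variables do not carry over. Pictures are saved under pics/ and viewed, at most 14 in all, crops included, and the job is handed in when it is done.

Besides the shell and the picture viewer there is one more tool, called after ">>>" in YAML: its name, and indented under it one key for each argument. step_arm: Moves the arm, as the interface text tells. Its arguments: {"type":"object","properties":{"deltas":{"type":"array","items":{"type":"array","items":{"type":"number"}}},"newtons":{"type":"number"}},"required":["deltas"]}

```bash
mkdir -p pics; ls; cat > h.py <<'E'
from workcell import *
import numpy as np, cv2
def pts(c):
    K=c["K"];z=c["z_map"];h,w=z.shape
    u,v=np.meshgrid(np.arange(w),np.arange(h))
    n=cv2.undistortPoints(np.stack([u,v],-1).reshape(-1,1,2).astype(np.float64),K,np.array(c["dist_coeffs"])).reshape(h,w,2)
    P=np.dstack([n[...,0]*z,n[...,1]*z,z]); T=c["world_from_camera"]
    W=P@T[:3,:3].T+T[:3,3]; W[z==0]=np.nan
    return W
def save(c,n,s=1.5): cv2.imwrite(f"pics/{n}.png",cv2.resize(c["image"][...,::-1],None,fx=s,fy=s))
E
python3 - <<'E'
from h import *
s=get_state();print(s)
c=read_camera("top");save(c,"top0");d=read_camera("scene");save(d,"scene0")
np.savez("top0",W=pts(c),im=c["image"]);np.savez("scene0",W=pts(d),im=d["image"])
print(c["world_from_camera"],c["K"])
E
```

```text
pics
{'clock': 0.0, 'joint_pos': array([1.01743806e+00, 3.14001409e-01, 4.49547876e-02, 1.30362173e+00,
       1.27587159e-05, 1.43121706e+00]), 'qvel': array([-3.86006405e-04, -8.14029157e-04, -2.48701781e-05, -5.42632357e-04,
        1.50698489e-03,  1.95662102e-03]), 'tau': array([-1.30357871e-04, -4.80621064e+01,  2.98537034e+01,  1.92866108e-02,
       -1.75225146e-04,  2.00111765e-05]), 'tcp_pos': array([0.23090365, 0.52602011, 0.23039843]), 'orientation': array([-3.23850756e-04,  2.05416647e-01,  9.78674167e-01, -8.78228217e-04]), 'wrist_force': array([-0.37997461,  0.44749571, -0.32372596]), 'ft_torque': array([0.04652939, 0.02976883, 0.01180439]), 'grip_force': 0.0, 'finger_gap': 0.08563055025008884}
[[-1.10280558e-03 -9.82386228e-01  1.86858456e-01  3.56984968e-01]
 [-9.99927275e-01  3.32738142e-03  1.15919202e-02  2.58240542e-03]
 [-1.20094921e-02 -1.86832083e-01 -9.82318454e-01  1.27826881e+00]
 [ 0.00000000e+00  0.00000000e+00  0.00000000e+00  1.00000000e+00]] [[457.72070605   0.         253.68167332]
 [  0.         457.72070605 196.27970564]
 [  0.           0.           1.        ]]
```

View pics/top0.png

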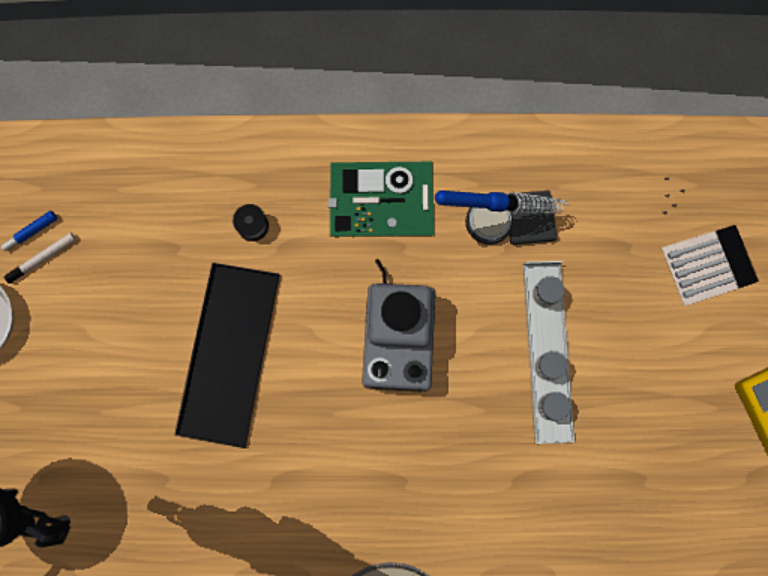

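View pics/scene0.png

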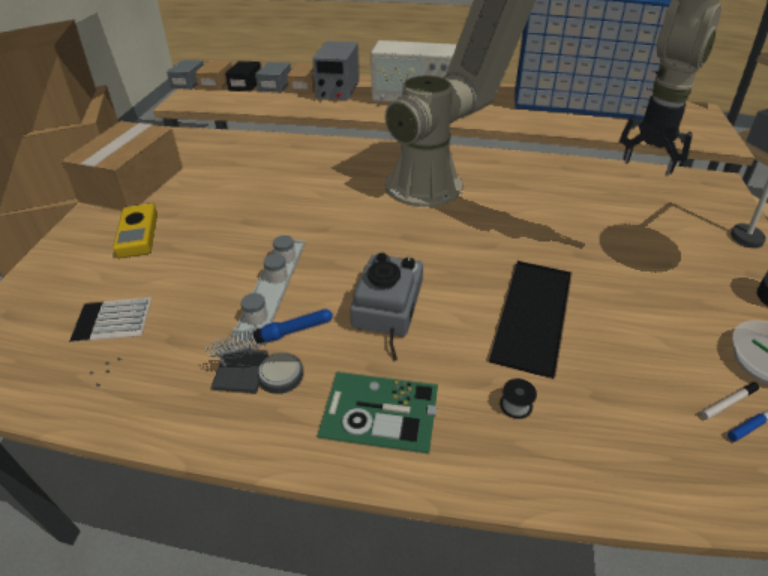

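The top view (768x576) shows the tray on the left (centre about 228,355) and the mixer in the middle, with its pad at (403,311), dial at (380,370) and button at (415,371). The lane is on the right with three pots at (557,408), (553,366) and (550,292), so places 1, 2 and 4 are filled. The scene view agrees, and the iron's handle points towards the board.

```bash
cat >> h.py <<'E'
def circ(W,lo,hi,box,rmin=0):
    """centre of all points with z in lo..hi within world box, via min enclosing circle"""
    m=(W[...,2]>lo)&(W[...,2]<hi)&(W[...,0]>box[0])&(W[...,0]<box[1])&(W[...,1]>box[2])&(W[...,1]<box[3])
    n,l,st,_=cv2.connectedComponentsWithStats(m.astype(np.uint8))
    r=[]
    for i in range(1,n):
        if st[i,4]<60: continue
        p=W[l==i]; c,R=cv2.minEnclosingCircle(p[:,:2].astype(np.float32))
        r.append((np.round(np.median(p[:,:2],0),4),np.round(c,4),round(R,4),round(float(np.median(p[:,2])),4),len(p)))
    return r
E
python3 - <<'E'
from h import *
W=np.load("top0.npz")["W"];im=np.load("top0.npz")["im"]
for v,u in[(272,371),(244,369),(195,367),(207,268),(248,277),(247,253),(237,152),(218,268)]:print(u,v,W[v,u].round(4))
print("pots",*circ(W,.047,.062,(.2,.7,-.45,-.15)),sep="\n")
print("pad",*circ(W,.122,.14,(.2,.7,-.15,.15)),sep="\n")
m=(W[...,2]>.06)&(W[...,2]<.115)&(abs(W[...,1])<.12)&(W[...,0]>.2)&(W[...,0]<.6)
print("mixer",cv2.minAreaRect(W[m][:,:2].astype(np.float32)*1000))
m=(W[...,2]>.101)&(W[...,2]<.113)&(abs(W[...,1])<.12)&(W[...,0]>.2)&(W[...,0]<.6)
print("head",cv2.minAreaRect(W[m][:,:2].astype(np.float32)*1000))
print("deckthings",*circ(W,.077,.097,(.2,.47,-.12,.12)),sep="\n")
g=im.max(-1);m=((g<45)&(W[...,2]<.02)&(W[...,1]>.12)&(W[...,1]<.45)&(W[...,0]>.2)&(W[...,0]<.62)).astype(np.uint8)
n,l,st,_=cv2.connectedComponentsWithStats(m)
for i in range(1,n):
  if st[i,4]>800: print("tray",st[i],cv2.minAreaRect(W[l==i][:,:2].astype(np.float32)*1000))
m=(W[...,2]>.03)&(W[...,0]>.2)&(W[...,0]<.9)&(W[...,1]<-.05)&(W[...,1]>-.5)&(W[...,0]>.6)
print("iron",W[m].min(0),W[m].max(0))
E
```

```text
371 272 [ 0.3843 -0.2927  0.0592]
369 244 [ 0.4585 -0.2911  0.0568]
367 195 [ 0.5918 -0.2916  0.0572]
268 207 [ 0.5465 -0.0201  0.1361]
277 248 [ 0.4462 -0.0435  0.0941]
253 247 [0.4495 0.0186 0.0869]
152 237 [0.4839 0.3031 0.0048]
268 218 [ 0.5192 -0.02    0.1306]
pots
(array([ 0.5975, -0.2915]), array([ 0.5984, -0.2914]), 0.0256, 0.0558, 261)
(array([ 0.4613, -0.29  ]), array([ 0.4618, -0.2902]), 0.0249, 0.0562, 251)
(array([ 0.3895, -0.2914]), array([ 0.3899, -0.2928]), 0.0267, 0.0562, 295)
pad
(array([ 0.5467, -0.0175]), array([ 0.5474, -0.0167]), 0.0343, 0.1334, 552)
mixer ((510.8013000488281, -14.7498779296875), (122.1366958618164, 182.37930297851562), 86.61458587646484)
head ((545.8908081054688, -16.490116119384766), (105.41458892822266, 105.00006103515625), 86.97921752929688)
deckthings
(array([0.4521, 0.0211]), array([0.4533, 0.0213]), 0.0164, 0.0869, 105)
(array([ 0.4487, -0.0388]), array([ 0.4486, -0.0382]), 0.0201, 0.0849, 162)
tray [ 117  189   68  110 4920] ((478.6614685058594, 305.03900146484375), (133.27342224121094, 307.962158203125), 80.27671813964844)
iron [ 0.60012012 -0.32458337  0.03009264] [ 0.76659718 -0.07574434  0.19313885]
```

```bash
python3 -c "
from h import *
import workcell as w
print([k for k in dir(w) if k[0]!='_']); print(getattr(w,'grasp_offset',None))"
```

```text
['MotionError', 'get_state', 'grasp_offset', 'hand_in', 'read_camera']
0.0187
```

>>> step_arm:
  deltas:
    - [15,-40,0,0,0,6,-1]
    - [15,-40,0,0,0,6,-1]
    - [15,-40,0,0,0,6,-1]
    - [15,-40,0,0,0,5.7,-1]
    - [15,-40,0,0,0,0,-1]
  newtons: 60

```text
clock: 0.6
tcp_pos: [0.3062, 0.3248, 0.2309]
orientation: [-0.0, -0.001, 1.0, -0.0]
wrist_force: [0.8, 0.2, 0.0]
finger_gap: 0.0123
grip_force: 0.0
```

>>> step_arm:
  deltas:
    - [15,-40,0,0,0,0,-1]
    - [15,-40,0,0,0,0,-1]
    - [15,-40,0,0,0,0,-1]
    - [15,-40,0,0,0,0,-1]
    - [15,-40,0,0,0,0,-1]

```text
clock: 1.1
tcp_pos: [0.3812, 0.1249, 0.2312]
orientation: [-0.0, -0.0, 1.0, 0.0]
wrist_force: [1.5, 0.4, 0.0]
finger_gap: 0.0
grip_force: 0.0
```

>>> step_arm:
  deltas:
    - [15,-40,0,0,0,0,-1]
    - [15,-40,-20,0,0,0,-1]
    - [15,-40,-30,0,0,0,-1]
    - [15,-40,-30,0,0,0,-1]
    - [0,0,0,0,0,0,-1]

```text
clock: 1.6
tcp_pos: [0.4392, -0.0336, 0.1502]
orientation: [-0.002, 0.003, 1.0, 0.0]
wrist_force: [-0.5, 0.9, 0.1]
finger_gap: -0.0003
grip_force: 0.0
```

>>> step_arm:
  deltas:
    - [7,-5,-20,0,0,0,-1]
    - [0,0,-20,0,0,0,-1]
    - [0,0,-15,0,0,0,-1]
    - [0,0,-4,0,0,0,-1]
    - [0,0,0,0,0,0,-1]

```text
clock: 2.1
tcp_pos: [0.4463, -0.0345, 0.0946]
orientation: [-0.001, -0.0, 1.0, 0.0]
wrist_force: [0.4, 0.0, -0.4]
finger_gap: 0.0002
grip_force: 0.0
```

>>> step_arm:
  deltas:
    - [0,0,-4,0,0,0,-1]
    - [0,0,-2,0,0,0,-1]
    - [0,0,-2,0,0,0,-1]
    - [0,0,0,0,0,0,-1]

```text
clock: 2.5
tcp_pos: [0.4478, -0.035, 0.0875]
orientation: [0.001, -0.0, 1.0, 0.0]
wrist_force: [1.0, 1.7, 4.3]
finger_gap: 0.0001
grip_force: 2.0
```

>>> step_arm:
  deltas:
    - [0,0,-2,0,0,0,-1]
    - [0,0,-1,0,0,0,-1]
    - [0,0,0,0,0,0,-1]

```text
clock: 2.8
tcp_pos: [0.4479, -0.0351, 0.0858]
orientation: [0.001, -0.0, 1.0, 0.0]
wrist_force: [-2.8, 2.9, 17.2]
finger_gap: -0.0001
grip_force: 8.8
```

```bash
python3 - <<'E'
from h import *
print(get_state()["wrist_force"],get_state()["tcp_pos"])
c=read_camera("wrist");save(c,"w1",1.2);d=read_camera("scene");
im=cv2.resize(d["image"][140:240,220:300,::-1],None,fx=6,fy=6);cv2.imwrite("pics/s1.png",im)
E
```

```text
[-2.81003345  2.91906557 17.16741607] [ 0.44788275 -0.0350738   0.08576513]
```

View pics/w1.png

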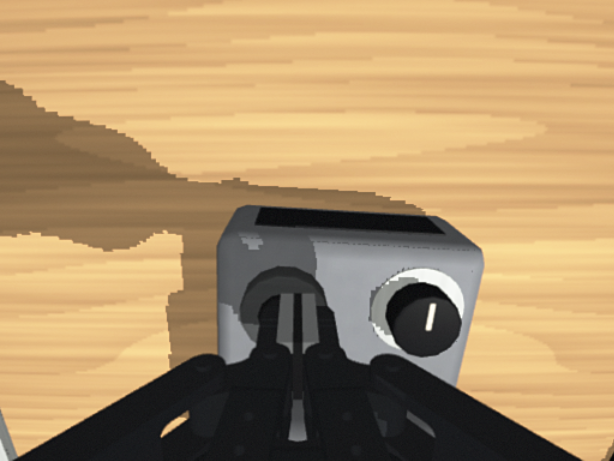

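View pics/s1.png

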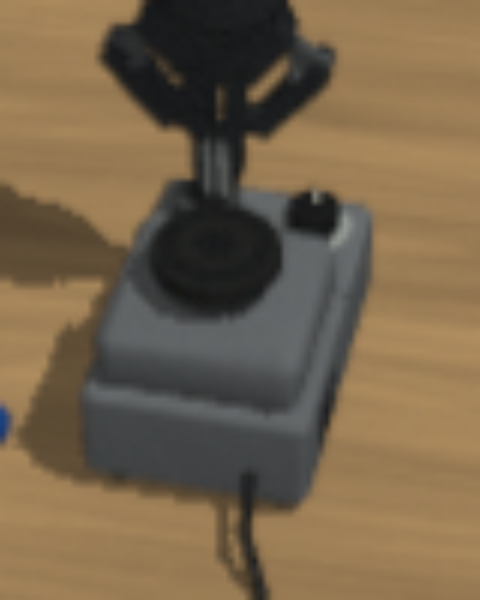

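The wrist view shows the fingertips at about (297,300), and the bezel centre about 5 mm to their -y side at (283,305). I'll lift, recentre and press again.

>>> step_arm:
  deltas:
    - [0,0,5,0,0,0,-1]
    - [0,-4.5,5,0,0,0,-1]
    - [0,0,0,0,0,0,-1]

```text
clock: 3.2
tcp_pos: [0.4471, -0.0403, 0.0942]
orientation: [0.0, 0.0, 1.0, -0.0]
wrist_force: [-0.4, 0.5, -0.3]
finger_gap: -0.0003
grip_force: 0.0
```

```bash
python3 - <<'E'
from h import *
s=get_state();print(s["wrist_force"],s["tcp_pos"],s["finger_gap"])
c=read_camera("wrist");W=pts(c)
print(*circ(W,.0745,.1,(.41,.49,-.08,.05)),sep="\n")
im=cv2.resize(c["image"][200:340,170:410,::-1],None,fx=3,fy=3);cv2.imwrite("pics/w2.png",im)
m=(W[...,0]>.425)&(W[...,0]<.47)&(W[...,1]<-.018)&(W[...,1]>-.062)&(W[...,2]>.06)&(W[...,2]<.1)
print(np.histogram(W[m][:,2],bins=np.arange(.066,.1,.002)))
E
```

```text
[-0.42335834  0.45223533 -0.32188559] [ 0.44706382 -0.04030095  0.09417944] -0.00025279462507709423
(array([ 0.4405, -0.042 ]), array([ 0.4509, -0.0415]), 0.0191, 0.0817, 1850)
(array([0.452 , 0.0169]), array([0.4549, 0.0184]), 0.0151, 0.0855, 2600)
(array([ 107, 1522,  731,   73,   97,   95,  120,  919,  472,   50,   25,
         16,    7,    0,    2,   21]), array([0.066, 0.068, 0.07 , 0.072, 0.074, 0.076, 0.078, 0.08 , 0.082,
       0.084, 0.086, 0.088, 0.09 , 0.092, 0.094, 0.096, 0.098]))
```

View pics/w2.png

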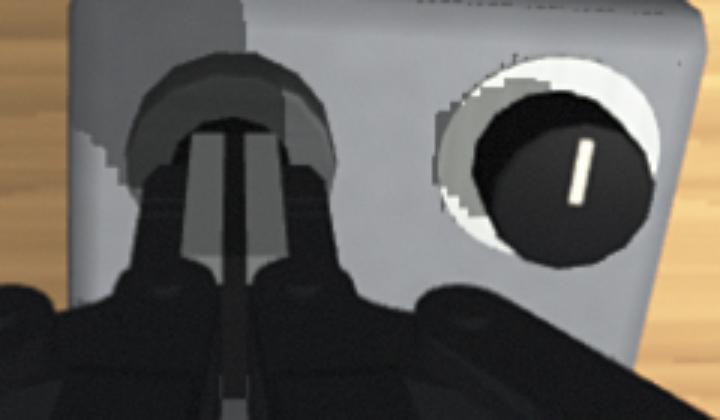

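>>> step_arm:
  deltas:
    - [3,-1,0,0,0,0,-1]
    - [0,0,-5,0,0,0,-1]
    - [0,0,-1.5,0,0,0,-1]
    - [0,0,-1.5,0,0,0,-1]
    - [0,0,0,0,0,0,-1]

```text
clock: 3.75
tcp_pos: [0.4505, -0.041, 0.0861]
orientation: [0.0, 0.0, 1.0, -0.0]
wrist_force: [-0.2, -0.7, 5.2]
finger_gap: -0.0001
grip_force: 2.4
```

>>> step_arm:
  deltas:
    - [0,0,-1,0,0,0,-1]
    - [0,0,0,0,0,0,-1]

```text
clock: 3.95
tcp_pos: [0.4505, -0.041, 0.0859]
orientation: [0.001, 0.0, 1.0, -0.0]
wrist_force: [-2.2, -1.4, 11.9]
finger_gap: -0.0002
grip_force: 5.7
```

>>> step_arm:
  deltas:
    - [0,0,2,0,0,0,-1]
    - [0,0,0,0,0,0,-1]

```text
clock: 4.15
tcp_pos: [0.4505, -0.041, 0.0873]
orientation: [0.001, 0.0, 1.0, -0.0]
wrist_force: [0.9, -1.3, 3.8]
finger_gap: 0.0003
grip_force: 2.0
```

>>> step_arm:
  deltas:
    - [0,0,1,0,0,0,-1]
    - [0,0,0,0,0,0,-1]

```text
clock: 4.35
tcp_pos: [0.4505, -0.041, 0.0881]
orientation: [0.0, 0.0, 1.0, -0.0]
wrist_force: [1.0, -2.5, 4.0]
finger_gap: -0.0003
grip_force: 1.8
```

>>> step_arm:
  deltas:
    - [0,0,1,0,0,0,-1]
    - [0,0,0,0,0,0,-1]

```text
clock: 4.55
tcp_pos: [0.4502, -0.0406, 0.0889]
orientation: [0.0, 0.0, 1.0, 0.0]
wrist_force: [1.9, -1.7, 2.1]
finger_gap: 0.0001
grip_force: 1.6
```

>>> step_arm:
  deltas:
    - [0,0,1,0,0,0,-1]
    - [0,0,0,0,0,0,-1]

```text
clock: 4.75
tcp_pos: [0.4499, -0.0405, 0.0898]
orientation: [-0.0, 0.0, 1.0, 0.0]
wrist_force: [2.0, -1.5, 2.6]
finger_gap: 0.0001
grip_force: 1.3
```

>>> step_arm:
  deltas:
    - [0,0,1.5,0,0,0,-1]
    - [0,0,0,0,0,0,-1]

```text
clock: 4.95
tcp_pos: [0.4496, -0.0403, 0.0912]
orientation: [-0.0, -0.0, 1.0, 0.0]
wrist_force: [-0.1, -0.0, 2.5]
finger_gap: 0.0001
grip_force: 0.9
```

>>> step_arm:
  deltas:
    - [0,0,3,0,0,0,-1]
    - [0,0,0,0,0,0,-1]

```text
clock: 5.15
tcp_pos: [0.4492, -0.0403, 0.0942]
orientation: [-0.001, 0.0, 1.0, 0.0]
wrist_force: [-0.6, 1.0, -0.4]
finger_gap: 0.0001
grip_force: 0.0
```

The release curve shows the cap in contact from about 0.092 down to a hard stop at 0.086, so the fingertips reach about 4 mm past the TCP. That means both pushes were full: the mixer went on, then off. It needs one more push to be on.

>>> step_arm:
  deltas:
    - [0,0,-4,0,0,0,-1]
    - [0,0,-3,0,0,0,-1]
    - [0,0,-2.5,0,0,0,-1]
    - [0,0,0,0,0,0,-1]

```text
clock: 5.55
tcp_pos: [0.4498, -0.0405, 0.0859]
orientation: [0.0, 0.0, 1.0, 0.0]
wrist_force: [-5.1, 1.3, 14.2]
finger_gap: -0.0002
grip_force: 7.2
```

>>> step_arm:
  deltas:
    - [0,0,10,0,0,0,-1]
    - [0,0,40,0,0,0,-1]
    - [0,0,40,0,0,0,-1]
    - [0,0,40,0,0,0,-1]
    - [0,0,0,0,0,0,1]

```text
clock: 6.05
tcp_pos: [0.4528, -0.0414, 0.2199]
orientation: [0.004, 0.0, 1.0, -0.001]
wrist_force: [1.5, 0.4, -0.8]
finger_gap: 0.0128
grip_force: 0.0
```

>>> step_arm:
  deltas:
    - [-10,-40,0,0,0,0,1]
    - [-10,-40,0,0,0,0,1]
    - [-10,-40,0,0,0,0,1]
    - [-10,-40,0,0,0,0,1]
    - [0,0,0,0,0,0,1]

```text
clock: 6.55
tcp_pos: [0.4089, -0.2045, 0.2139]
orientation: [-0.0, 0.003, 1.0, -0.0]
wrist_force: [-0.1, 0.5, 0.6]
finger_gap: 0.0847
grip_force: 0.0
```

```bash
cat >> h.py <<'E'
def pots(name="top",box=(.2,.75,-.45,-.12)):
    s=get_state();print(round(s["clock"],2),s["tcp_pos"].round(4),s["finger_gap"].round(3))
    print(*circ(pts(read_camera(name)),.047,.062,box),sep="\n")
E
python3 -c "
from h import *
pots();pots('wrist')"
```

```text
Traceback (most recent call last):
  File "h.py", line 22, in pots
    s=get_state();print(round(s["clock"],2),s["tcp_pos"].round(4),s["finger_gap"].round(3))
                                                                  ^^^^^^^^^^^^^^^^^^^^^
AttributeError: 'float' object has no attribute 'round'
```

```bash
sed -i 's/,s\["finger_gap"\].round(3))/,round(s["finger_gap"],3))/' h.py
python3 -c "
from h import *
pots();pots('wrist')"
```

```text
6.55 [ 0.4089 -0.2045  0.2139] 0.085
(array([ 0.5976, -0.2915]), array([ 0.5977, -0.2922]), 0.0259, 0.0558, 258)
6.6 [ 0.409  -0.2024  0.2138] 0.085
(array([ 0.3896, -0.293 ]), array([ 0.3908, -0.2941]), 0.0259, 0.0547, 2245)
(array([ 0.4618, -0.2901]), array([ 0.4643, -0.2907]), 0.0261, 0.0548, 1867)
(array([ 0.5971, -0.292 ]), array([ 0.6009, -0.293 ]), 0.026, 0.0548, 1372)
```

>>> step_arm:
  deltas:
    - [-10,-45,0,0,0,0,1]
    - [-9,-45,0,0,0,0,1]
    - [0,0,-40,0,0,0,1]
    - [0,0,-40,0,0,0,1]
    - [0,0,0,0,0,0,1]

```text
clock: 7.15
tcp_pos: [0.3881, -0.2863, 0.1298]
orientation: [-0.004, -0.0, 1.0, 0.004]
wrist_force: [-0.7, 0.4, 0.0]
finger_gap: 0.0854
grip_force: 0.0
```

```bash
python3 -c "
from h import *
pots('wrist')"
```

```text
7.15 [ 0.3881 -0.2863  0.1298] 0.085
(array([ 0.3889, -0.2942]), array([ 0.3908, -0.2945]), 0.026, 0.0547, 3737)
(array([ 0.4603, -0.2918]), array([ 0.4638, -0.2914]), 0.0259, 0.0547, 2938)
```

>>> step_arm:
  deltas:
    - [0,-3,-40,0,0,0,1]
    - [0,0,-40,0,0,0,1]
    - [0,0,-20,0,0,0,1]
    - [0,0,-10,0,0,0,1]
    - [0,0,0,0,0,0,1]

```text
clock: 7.7
tcp_pos: [0.3917, -0.2933, 0.0254]
orientation: [0.0, -0.001, 1.0, 0.0]
wrist_force: [-0.5, 0.4, -0.8]
finger_gap: 0.0855
grip_force: 0.0
```

>>> step_arm:
  deltas:
    - [-1,0,-5,0,0,0,0.4]
    - [0,0,0,0,0,0,-1]
    - [0,0,0,0,0,0,-1]
    - [0,0,0,0,0,0,-1]
    - [0,0,0,0,0,0,-1]
  newtons: 50

```text
clock: 8.2
tcp_pos: [0.3908, -0.2943, 0.0213]
orientation: [0.001, 0.0, 1.0, -0.001]
wrist_force: [-0.1, 1.8, 6.4]
finger_gap: 0.049
grip_force: 51.6
```

>>> step_arm:
  deltas:
    - [0,0,0,0,0,0,-1]
    - [0,0,0,0,0,0,-1]

```text
clock: 8.4
tcp_pos: [0.3908, -0.2943, 0.0213]
orientation: [0.001, 0.0, 1.0, -0.001]
wrist_force: [-0.4, 1.2, 4.9]
finger_gap: 0.0491
grip_force: 51.6
```

>>> step_arm:
  deltas:
    - [0,0,20,0,0,0,-1]
    - [0,0,40,0,0,0,-1]
    - [0,0,45,0,0,0,-1]
    - [0,0,45,0,0,0,-1]
    - [0,0,40,0,0,0,-1]

```text
clock: 8.9
tcp_pos: [0.3899, -0.2936, 0.2125]
orientation: [0.0, 0.0, 1.0, -0.001]
wrist_force: [0.6, -1.0, -2.1]
finger_gap: 0.0492
grip_force: 52.2
```

>>> step_arm:
  deltas:
    - [22,35,0,0,0,0,-1]
    - [22,40,0,0,0,0,-1]
    - [22,40,0,0,0,0,-1]
    - [22,40,0,0,0,0,-1]
    - [22,40,0,0,0,0,-1]

```text
clock: 9.4
tcp_pos: [0.5004, -0.0971, 0.2102]
orientation: [0.0, 0.0, 1.0, -0.0]
wrist_force: [1.4, -0.8, -1.3]
finger_gap: 0.0493
grip_force: 52.3
```

>>> step_arm:
  deltas:
    - [22,40,0,0,0,0,-1]
    - [22,30,0,0,0,0,-1]
    - [3,11,0,0,0,0,-1]
    - [0,0,-20,0,0,0,-1]
    - [0,0,0,0,0,0,-1]

```text
clock: 9.9
tcp_pos: [0.5451, -0.0171, 0.1877]
orientation: [-0.002, -0.0, 1.0, 0.0]
wrist_force: [-1.4, 0.1, -2.1]
finger_gap: 0.0487
grip_force: 52.4
```

```bash
python3 - <<'E'
from h import *
pots()
c=read_camera("wrist");save(c,"w3",1.2);W=pts(c)
print("head/pad",*circ(W,.124,.138,(.45,.65,-.12,.1)),sep="\n")
print("btn",*circ(W,.0745,.1,(.41,.485,-.08,.05)),sep="\n")
print("pot",*circ(W,.195,.235,(.48,.62,-.1,.1)),sep="\n")
E
```

```text
9.9 [ 0.5451 -0.0171  0.1877] 0.049
(array([ 0.5974, -0.291 ]), array([ 0.5979, -0.2924]), 0.0258, 0.0561, 255)
(array([ 0.4612, -0.2898]), array([ 0.4616, -0.2901]), 0.0243, 0.0559, 248)
head/pad
(array([ 0.5317, -0.0184]), array([ 0.5491, -0.0185]), 0.0338, 0.1319, 3315)
btn
(array([ 0.4517, -0.0405]), array([ 0.4518, -0.0416]), 0.0191, 0.0822, 2230)
(array([0.4552, 0.0181]), array([0.4552, 0.0187]), 0.0153, 0.0857, 1458)
pot
(array([ 0.5377, -0.0178]), array([ 0.5366, -0.0177]), 0.0384, 0.2221, 16744)
```

View pics/w3.png

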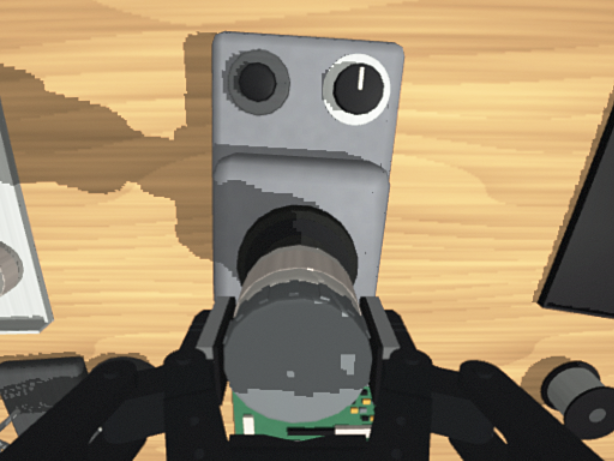

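The wrist view shows the gripped pot upright at (298,345) over the pad at (297,255), with the button at (257,82). Next I lower it onto the pad.

>>> step_arm:
  deltas:
    - [1,-1,-20,0,0,0,-1]
    - [0,0,-12,0,0,0,-1]
    - [0,0,0,0,0,0,-1]
    - [0,0,0,0,0,0,-1]

```text
clock: 10.4
tcp_pos: [0.5477, -0.019, 0.1582]
orientation: [-0.0, 0.0, 1.0, 0.0]
wrist_force: [-0.4, 0.5, -1.3]
finger_gap: 0.0484
grip_force: 52.4
```

>>> step_arm:
  deltas:
    - [0,0.5,-6,0,0,0,-1]
    - [0,0,-5,0,0,0,-1]
    - [0,0,-3,0,0,0,-1]
    - [0,0,-2,0,0,0,-1]
    - [0,0,0,0,0,0,-1]

```text
clock: 10.9
tcp_pos: [0.5488, -0.0183, 0.1429]
orientation: [0.001, 0.0, 1.0, -0.0]
wrist_force: [-0.2, -0.4, 7.0]
finger_gap: 0.0489
grip_force: 52.7
```

>>> step_arm:
  deltas:
    - [0,0,-2,0,0,0,-1]
    - [0,0,-0.5,0,0,0,-1]
    - [0,0,0,0,0,0,-1]

```text
clock: 11.2
tcp_pos: [0.5489, -0.0183, 0.1422]
orientation: [0.002, 0.0, 1.0, -0.0]
wrist_force: [-4.3, 1.0, 15.4]
finger_gap: 0.0491
grip_force: 54.2
```

Hard stop reached at 15 N, so the pad is fully down. Holding for five seconds.

>>> step_arm:
  deltas:
    - [0,0,0,0,0,0,-1]
    - [0,0,0,0,0,0,-1]
    - [0,0,0,0,0,0,-1]
    - [0,0,0,0,0,0,-1]
    - [0,0,0,0,0,0,-1]

```text
clock: 11.7
tcp_pos: [0.5489, -0.0183, 0.1422]
orientation: [0.002, 0.0, 1.0, -0.0]
wrist_force: [-3.6, -0.0, 15.4]
finger_gap: 0.0489
grip_force: 54.2
```

>>> step_arm:
  deltas:
    - [0,0,0,0,0,0,-1]
    - [0,0,0,0,0,0,-1]
    - [0,0,0,0,0,0,-1]
    - [0,0,0,0,0,0,-1]
    - [0,0,0,0,0,0,-1]

```text
clock: 12.2
tcp_pos: [0.5489, -0.0183, 0.1422]
orientation: [0.002, 0.0, 1.0, -0.0]
wrist_force: [-4.3, 0.7, 15.6]
finger_gap: 0.0488
grip_force: 54.2
```

>>> step_arm:
  deltas:
    - [0,0,0,0,0,0,-1]
    - [0,0,0,0,0,0,-1]
    - [0,0,0,0,0,0,-1]
    - [0,0,0,0,0,0,-1]
    - [0,0,0,0,0,0,-1]

```text
clock: 12.7
tcp_pos: [0.5489, -0.0183, 0.1422]
orientation: [0.002, 0.0, 1.0, -0.0]
wrist_force: [-4.3, -0.1, 15.0]
finger_gap: 0.0487
grip_force: 54.2
```

>>> step_arm:
  deltas:
    - [0,0,0,0,0,0,-1]
    - [0,0,0,0,0,0,-1]
    - [0,0,0,0,0,0,-1]
    - [0,0,0,0,0,0,-1]
    - [0,0,0,0,0,0,-1]

```text
clock: 13.2
tcp_pos: [0.5489, -0.0183, 0.1422]
orientation: [0.002, 0.0, 1.0, -0.0]
wrist_force: [-4.1, 1.1, 15.9]
finger_gap: 0.0484
grip_force: 54.2
```

>>> step_arm:
  deltas:
    - [0,0,0,0,0,0,-1]
    - [0,0,0,0,0,0,-1]
    - [0,0,0,0,0,0,-1]
    - [0,0,0,0,0,0,-1]
    - [0,0,0,0,0,0,-1]

```text
clock: 13.7
tcp_pos: [0.5489, -0.0183, 0.1422]
orientation: [0.002, 0.0, 1.0, -0.0]
wrist_force: [-4.4, -0.2, 15.5]
finger_gap: 0.0487
grip_force: 54.2
```

>>> step_arm:
  deltas:
    - [0,0,0,0,0,0,-1]
    - [0,0,0,0,0,0,-1]
    - [0,0,0,0,0,0,-1]
    - [0,0,0,0,0,0,-1]
    - [0,0,0,0,0,0,-1]

```text
clock: 14.2
tcp_pos: [0.5489, -0.0183, 0.1422]
orientation: [0.002, 0.0, 1.0, -0.0]
wrist_force: [-4.8, -0.0, 14.7]
finger_gap: 0.0487
grip_force: 54.2
```

>>> step_arm:
  deltas:
    - [0,0,0,0,0,0,-1]
    - [0,0,0,0,0,0,-1]
    - [0,0,0,0,0,0,-1]
    - [0,0,0,0,0,0,-1]
    - [0,0,0,0,0,0,-1]

```text
clock: 14.7
tcp_pos: [0.5489, -0.0183, 0.1422]
orientation: [0.002, 0.0, 1.0, -0.0]
wrist_force: [-3.9, 0.1, 15.6]
finger_gap: 0.0488
grip_force: 54.2
```

>>> step_arm:
  deltas:
    - [0,0,0,0,0,0,-1]
    - [0,0,0,0,0,0,-1]
    - [0,0,0,0,0,0,-1]
    - [0,0,0,0,0,0,-1]
    - [0,0,0,0,0,0,-1]

```text
clock: 15.2
tcp_pos: [0.5489, -0.0183, 0.1422]
orientation: [0.002, 0.0, 1.0, -0.0]
wrist_force: [-4.2, -0.5, 15.5]
finger_gap: 0.0489
grip_force: 54.2
```

>>> step_arm:
  deltas:
    - [0,0,0,0,0,0,-1]
    - [0,0,0,0,0,0,-1]
    - [0,0,0,0,0,0,-1]
    - [0,0,0,0,0,0,-1]
    - [0,0,0,0,0,0,-1]

```text
clock: 15.7
tcp_pos: [0.5489, -0.0183, 0.1422]
orientation: [0.002, 0.0, 1.0, -0.0]
wrist_force: [-3.8, -0.5, 15.5]
finger_gap: 0.0491
grip_force: 54.2
```

>>> step_arm:
  deltas:
    - [0,0,0,0,0,0,-1]
    - [0,0,0,0,0,0,-1]
    - [0,0,0,0,0,0,-1]
    - [0,0,0,0,0,0,-1]
    - [0,0,0,0,0,0,-1]

```text
clock: 16.2
tcp_pos: [0.5489, -0.0183, 0.1422]
orientation: [0.002, 0.0, 1.0, -0.0]
wrist_force: [-4.1, 0.4, 14.8]
finger_gap: 0.0491
grip_force: 54.2
```

>>> step_arm:
  deltas:
    - [0,0,10,0,0,0,-1]
    - [0,0,25,0,0,0,-1]
    - [0,0,25,0,0,0,-1]
    - [1,30,0,0,0,0,-1]
    - [1,40,0,0,0,0,-1]

```text
clock: 16.7
tcp_pos: [0.5507, 0.0512, 0.2002]
orientation: [0.001, 0.002, 1.0, -0.0]
wrist_force: [0.2, -0.1, -2.1]
finger_gap: 0.0489
grip_force: 52.5
```

>>> step_arm:
  deltas:
    - [1,40,0,0,0,0,-1]
    - [1,40,0,0,0,0,-1]
    - [1,40,0,0,0,0,-1]
    - [1,40,0,0,0,0,-1]
    - [0,40,0,0,0,0,-1]

```text
clock: 17.2
tcp_pos: [0.5535, 0.2535, 0.1989]
orientation: [-0.0, 0.0, 1.0, -0.0]
wrist_force: [0.4, 0.3, -1.4]
finger_gap: 0.0489
grip_force: 52.5
```

>>> step_arm:
  deltas:
    - [0,40,0,0,0,0,-1]
    - [0,0,-40,0,0,0,-1]
    - [0,0,-45,0,0,0,-1]
    - [0,0,-40,0,0,0,-1]
    - [0,0,-20,0,0,0,-1]

```text
clock: 17.7
tcp_pos: [0.5507, 0.2911, 0.0496]
orientation: [-0.003, -0.0, 1.0, -0.001]
wrist_force: [0.2, 0.0, -1.9]
finger_gap: 0.0489
grip_force: 52.5
```

>>> step_arm:
  deltas:
    - [0,0,-10,0,0,0,-1]
    - [0,0,0,0,0,0,-1]
    - [0,0,0,0,0,0,-1]

```text
clock: 18.0
tcp_pos: [0.5548, 0.2922, 0.0454]
orientation: [0.001, 0.0, 1.0, 0.0]
wrist_force: [0.1, 0.4, -0.9]
finger_gap: 0.0489
grip_force: 52.5
```

>>> step_arm:
  deltas:
    - [0,0,-12,0,0,0,-1]
    - [0,0,-8,0,0,0,-1]
    - [0,0,-2,0,0,0,-1]
    - [0,0,-2,0,0,0,-1]
    - [0,0,0,0,0,0,-1]

```text
clock: 18.5
tcp_pos: [0.5535, 0.2917, 0.0213]
orientation: [-0.0, 0.0, 1.0, -0.0]
wrist_force: [-4.1, -0.8, 5.0]
finger_gap: 0.0488
grip_force: 53.1
```

>>> step_arm:
  deltas:
    - [0,0,0,0,0,0,0.55]
    - [0,0,0,0,0,0,0.55]
    - [0,0,0,0,0,0,0.55]

```text
clock: 18.8
tcp_pos: [0.5543, 0.292, 0.0205]
orientation: [0.0, 0.0, 1.0, 0.0]
wrist_force: [0.4, 0.3, 0.2]
finger_gap: 0.0664
grip_force: 0.0
```

>>> step_arm:
  deltas:
    - [0,0,20,0,0,0,0.55]
    - [0,0,40,0,0,0,0.55]
    - [0,0,45,0,0,0,1]
    - [0,0,45,0,0,0,1]
    - [0,0,40,0,0,0,1]

```text
clock: 19.3
tcp_pos: [0.5542, 0.2919, 0.2128]
orientation: [0.001, 0.0, 1.0, 0.0]
wrist_force: [0.3, 0.4, 0.2]
finger_gap: 0.0853
grip_force: 0.0
```

```bash
python3 - <<'E'
from h import *
pots()
pots("wrist",(.2,.75,.1,.5))
c=read_camera("wrist");save(c,"w4",1.2)
W=np.load("top0.npz")["W"]
# mark tray rect on top frame later
E
```

```text
19.3 [0.5542 0.2919 0.2128] 0.085
(array([ 0.5974, -0.2916]), array([ 0.5984, -0.2929]), 0.0261, 0.0559, 259)
(array([ 0.4612, -0.2901]), array([ 0.4615, -0.2911]), 0.0247, 0.056, 247)
19.35 [0.5569 0.293  0.2203] 0.085
(array([0.5523, 0.2908]), array([0.5539, 0.2912]), 0.0258, 0.0548, 2074)
```

View pics/w4.png

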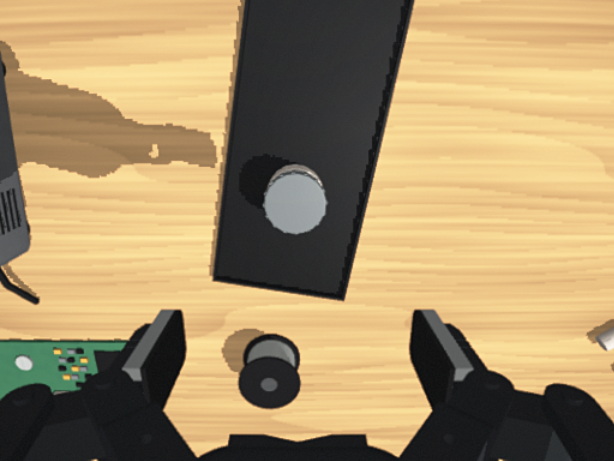

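Pot 1 stands upright mid-tray at (295,200). Next is pot 2.

>>> step_arm:
  deltas:
    - [-6,-35,0,0,0,0,1]
    - [-6,-42,0,0,0,0,1]
    - [-6,-42,0,0,0,0,1]
    - [-6,-42,0,0,0,0,1]
    - [-6,-42,0,0,0,0,1]

```text
clock: 19.95
tcp_pos: [0.5227, 0.0874, 0.2086]
orientation: [-0.001, -0.0, 1.0, 0.0]
wrist_force: [0.5, -0.4, 1.0]
finger_gap: 0.0859
grip_force: 0.0
```

>>> step_arm:
  deltas:
    - [-7,-42,0,0,0,0,1]
    - [-7,-42,0,0,0,0,1]
    - [-7,-42,0,0,0,0,1]
    - [-7,-42,0,0,0,0,1]
    - [-7,-42,0,0,0,0,1]

```text
clock: 20.45
tcp_pos: [0.4877, -0.1224, 0.2088]
orientation: [-0.001, 0.0, 1.0, 0.001]
wrist_force: [0.6, -0.7, -0.0]
finger_gap: 0.0853
grip_force: 0.0
```

>>> step_arm:
  deltas:
    - [-7,-42,0,0,0,0,1]
    - [-7,-42,0,0,0,0,1]
    - [-7,-42,-20,0,0,0,1]
    - [-6,-42,-40,0,0,0,1]
    - [0,0,0,0,0,0,1]

```text
clock: 20.95
tcp_pos: [0.4594, -0.2853, 0.1501]
orientation: [-0.003, 0.003, 1.0, 0.002]
wrist_force: [-0.7, 0.5, 0.2]
finger_gap: 0.085
grip_force: 0.0
```

```bash
python3 -c "
from h import *
pots('wrist')"
```

```text
20.95 [ 0.4594 -0.2853  0.1501] 0.085
(array([ 0.462 , -0.2916]), array([ 0.464 , -0.2914]), 0.0258, 0.0547, 3196)
(array([ 0.596 , -0.2929]), array([ 0.6003, -0.2931]), 0.0258, 0.0548, 2096)
```

>>> step_arm:
  deltas:
    - [0,-2,-45,0,0,0,1]
    - [0,0,-45,0,0,0,1]
    - [0,0,-25,0,0,0,1]
    - [0,0,-10,0,0,0,1]
    - [0,0,0,0,0,0,1]

```text
clock: 21.5
tcp_pos: [0.4622, -0.2836, 0.0301]
orientation: [-0.001, -0.001, 1.0, 0.001]
wrist_force: [-0.3, -0.5, 0.3]
finger_gap: 0.0857
grip_force: 0.0
```

>>> step_arm:
  deltas:
    - [0.5,-8,0,0,0,0,1]
    - [0,0,-8,0,0,0,1]
    - [0,0,-1,0,0,0,1]
    - [0,0,0,0,0,0,1]

```text
clock: 21.9
tcp_pos: [0.4634, -0.2934, 0.0224]
orientation: [0.0, 0.0, 1.0, -0.0]
wrist_force: [-0.6, 0.6, -0.7]
finger_gap: 0.0851
grip_force: 0.0
```

>>> step_arm:
  deltas:
    - [0,0,0,0,0,0,-1]
    - [0,0,0,0,0,0,-1]
    - [0,0,0,0,0,0,-1]
    - [0,0,0,0,0,0,-1]
    - [0,0,0,0,0,0,-1]

```text
clock: 22.4
tcp_pos: [0.4637, -0.2934, 0.0226]
orientation: [0.0, 0.0, 1.0, -0.0]
wrist_force: [-0.9, 0.9, 4.7]
finger_gap: 0.0489
grip_force: 51.8
```

>>> step_arm:
  deltas:
    - [0,0,20,0,0,0,-1]
    - [0,0,40,0,0,0,-1]
    - [0,0,45,0,0,0,-1]
    - [0,0,45,0,0,0,-1]
    - [0,0,40,0,0,0,-1]

```text
clock: 22.9
tcp_pos: [0.4631, -0.293, 0.2138]
orientation: [0.0, 0.0, 1.0, -0.0]
wrist_force: [0.8, -0.8, -1.6]
finger_gap: 0.0485
grip_force: 52.0
```

>>> step_arm:
  deltas:
    - [12,35,0,0,0,0,-1]
    - [12,40,0,0,0,0,-1]
    - [12,40,0,0,0,0,-1]
    - [12,40,0,0,0,0,-1]
    - [12,40,0,0,0,0,-1]

```text
clock: 23.4
tcp_pos: [0.5232, -0.0965, 0.2115]
orientation: [-0.0, 0.0, 1.0, 0.0]
wrist_force: [0.9, -0.4, -1.2]
finger_gap: 0.0488
grip_force: 52.1
```

>>> step_arm:
  deltas:
    - [12,40,0,0,0,0,-1]
    - [12,30,0,0,0,0,-1]
    - [0,10,0,0,0,0,-1]
    - [0,0,-25,0,0,0,-1]
    - [0,0,-20,0,0,0,-1]

```text
clock: 23.9
tcp_pos: [0.5471, -0.0179, 0.1662]
orientation: [-0.0, -0.0, 1.0, -0.0]
wrist_force: [-0.6, -0.3, -1.6]
finger_gap: 0.0489
grip_force: 52.2
```

>>> step_arm:
  deltas:
    - [0,0,0,0,0,0,-1]
    - [0,0,0,0,0,0,-1]
    - [0,0,0,0,0,0,-1]

```text
clock: 24.2
tcp_pos: [0.5478, -0.0187, 0.1681]
orientation: [0.001, 0.0, 1.0, -0.0]
wrist_force: [-0.6, -0.2, -2.3]
finger_gap: 0.049
grip_force: 52.2
```

>>> step_arm:
  deltas:
    - [0,0.5,-10,0,0,0,-1]
    - [0,0,-8,0,0,0,-1]
    - [0,0,-4,0,0,0,-1]
    - [0,0,-2,0,0,0,-1]
    - [0,0,-2,0,0,0,-1]

```text
clock: 24.7
tcp_pos: [0.5483, -0.018, 0.1434]
orientation: [0.002, 0.0, 1.0, -0.0]
wrist_force: [-6.0, 0.5, 25.8]
finger_gap: 0.049
grip_force: 54.2
```

>>> step_arm:
  deltas:
    - [0,0,0,0,0,0,-1]

```text
clock: 24.8
tcp_pos: [0.5482, -0.018, 0.1435]
orientation: [0.002, 0.0, 1.0, -0.0]
wrist_force: [-2.6, -0.3, 14.0]
finger_gap: 0.0489
grip_force: 53.7
```

Fully down at the expected height. Holding.

>>> step_arm:
  deltas:
    - [0,0,0,0,0,0,-1]
    - [0,0,0,0,0,0,-1]
    - [0,0,0,0,0,0,-1]
    - [0,0,0,0,0,0,-1]
    - [0,0,0,0,0,0,-1]

```text
clock: 25.3
tcp_pos: [0.5482, -0.018, 0.1435]
orientation: [0.002, 0.0, 1.0, -0.0]
wrist_force: [-3.7, 0.0, 13.8]
finger_gap: 0.049
grip_force: 53.7
```

>>> step_arm:
  deltas:
    - [0,0,0,0,0,0,-1]
    - [0,0,0,0,0,0,-1]
    - [0,0,0,0,0,0,-1]
    - [0,0,0,0,0,0,-1]
    - [0,0,0,0,0,0,-1]

```text
clock: 25.8
tcp_pos: [0.5483, -0.018, 0.1435]
orientation: [0.002, 0.0, 1.0, -0.0]
wrist_force: [-3.9, -0.5, 14.3]
finger_gap: 0.0487
grip_force: 53.7
```

>>> step_arm:
  deltas:
    - [0,0,0,0,0,0,-1]
    - [0,0,0,0,0,0,-1]
    - [0,0,0,0,0,0,-1]
    - [0,0,0,0,0,0,-1]
    - [0,0,0,0,0,0,-1]

```text
clock: 26.3
tcp_pos: [0.5482, -0.018, 0.1435]
orientation: [0.002, 0.0, 1.0, -0.0]
wrist_force: [-3.7, -0.0, 13.4]
finger_gap: 0.0487
grip_force: 53.7
```

>>> step_arm:
  deltas:
    - [0,0,0,0,0,0,-1]
    - [0,0,0,0,0,0,-1]
    - [0,0,0,0,0,0,-1]
    - [0,0,0,0,0,0,-1]
    - [0,0,0,0,0,0,-1]

```text
clock: 26.8
tcp_pos: [0.5483, -0.018, 0.1435]
orientation: [0.002, 0.0, 1.0, -0.0]
wrist_force: [-3.3, 0.3, 14.5]
finger_gap: 0.0487
grip_force: 53.7
```

>>> step_arm:
  deltas:
    - [0,0,0,0,0,0,-1]
    - [0,0,0,0,0,0,-1]
    - [0,0,0,0,0,0,-1]
    - [0,0,0,0,0,0,-1]
    - [0,0,0,0,0,0,-1]

```text
clock: 27.3
tcp_pos: [0.5482, -0.018, 0.1435]
orientation: [0.002, 0.0, 1.0, -0.0]
wrist_force: [-3.7, 0.4, 13.2]
finger_gap: 0.0485
grip_force: 53.7
```

>>> step_arm:
  deltas:
    - [0,0,0,0,0,0,-1]
    - [0,0,0,0,0,0,-1]
    - [0,0,0,0,0,0,-1]
    - [0,0,0,0,0,0,-1]
    - [0,0,0,0,0,0,-1]

```text
clock: 27.8
tcp_pos: [0.5482, -0.018, 0.1435]
orientation: [0.002, 0.0, 1.0, -0.0]
wrist_force: [-3.6, -0.4, 14.1]
finger_gap: 0.0484
grip_force: 53.7
```

>>> step_arm:
  deltas:
    - [0,0,0,0,0,0,-1]
    - [0,0,0,0,0,0,-1]
    - [0,0,0,0,0,0,-1]
    - [0,0,0,0,0,0,-1]
    - [0,0,0,0,0,0,-1]

```text
clock: 28.3
tcp_pos: [0.5482, -0.018, 0.1435]
orientation: [0.002, 0.0, 1.0, -0.0]
wrist_force: [-3.5, -0.2, 14.1]
finger_gap: 0.0488
grip_force: 53.7
```

>>> step_arm:
  deltas:
    - [0,0,0,0,0,0,-1]
    - [0,0,0,0,0,0,-1]
    - [0,0,0,0,0,0,-1]
    - [0,0,0,0,0,0,-1]
    - [0,0,0,0,0,0,-1]

```text
clock: 28.8
tcp_pos: [0.5483, -0.0179, 0.1435]
orientation: [0.002, 0.0, 1.0, -0.0]
wrist_force: [-3.2, -0.5, 14.6]
finger_gap: 0.0488
grip_force: 53.7
```

>>> step_arm:
  deltas:
    - [0,0,0,0,0,0,-1]
    - [0,0,0,0,0,0,-1]
    - [0,0,0,0,0,0,-1]
    - [0,0,0,0,0,0,-1]
    - [0,0,0,0,0,0,-1]

```text
clock: 29.3
tcp_pos: [0.5482, -0.018, 0.1435]
orientation: [0.002, 0.0, 1.0, -0.0]
wrist_force: [-3.7, -0.3, 14.5]
finger_gap: 0.049
grip_force: 53.7
```

>>> step_arm:
  deltas:
    - [0,0,0,0,0,0,-1]
    - [0,0,0,0,0,0,-1]
    - [0,0,0,0,0,0,-1]
    - [0,0,0,0,0,0,-1]
    - [0,0,0,0,0,0,-1]

```text
clock: 29.8
tcp_pos: [0.5482, -0.018, 0.1435]
orientation: [0.002, 0.0, 1.0, -0.0]
wrist_force: [-2.8, -0.1, 14.2]
finger_gap: 0.0486
grip_force: 53.7
```

```bash
python3 -c "
from h import *
pots();pots('top',(.2,.75,.1,.5))"
```

```text
29.8 [ 0.5482 -0.018   0.1435] 0.049
(array([ 0.5972, -0.2913]), array([ 0.5982, -0.2913]), 0.0256, 0.0563, 259)
29.85 [ 0.5482 -0.018   0.1435] 0.049
(array([0.5499, 0.2896]), array([0.5513, 0.2901]), 0.0268, 0.0559, 272)
```

>>> step_arm:
  deltas:
    - [0,0,10,0,0,0,-1]
    - [0,0,25,0,0,0,-1]
    - [0,0,25,0,0,0,-1]
    - [-8,33,0,0,0,0,-1]
    - [-10,40,0,0,0,0,-1]

```text
clock: 30.4
tcp_pos: [0.5299, 0.0549, 0.2015]
orientation: [0.001, 0.002, 1.0, -0.0]
wrist_force: [0.6, 1.6, -1.8]
finger_gap: 0.0488
grip_force: 52.3
```

>>> step_arm:
  deltas:
    - [-10,42,0,0,0,0,-1]
    - [-10,42,0,0,0,0,-1]
    - [-10,42,0,0,0,0,-1]
    - [-10,42,0,0,0,0,-1]
    - [-10,42,0,0,0,0,-1]

```text
clock: 30.9
tcp_pos: [0.4782, 0.2668, 0.2006]
orientation: [-0.0, 0.0, 1.0, -0.0]
wrist_force: [-0.2, -0.1, -1.6]
finger_gap: 0.0489
grip_force: 52.3
```

>>> step_arm:
  deltas:
    - [-10,30,0,0,0,0,-1]
    - [-5,12,-20,0,0,0,-1]
    - [0,0,-45,0,0,0,-1]
    - [0,0,-45,0,0,0,-1]
    - [0,0,-30,0,0,0,-1]

```text
clock: 31.4
tcp_pos: [0.462, 0.3068, 0.0577]
orientation: [-0.002, -0.0, 1.0, -0.001]
wrist_force: [-0.6, -0.5, -0.0]
finger_gap: 0.049
grip_force: 52.3
```

>>> step_arm:
  deltas:
    - [0,0,-15,0,0,0,-1]
    - [0,0,-10,0,0,0,-1]
    - [0,0,0,0,0,0,-1]

```text
clock: 31.7
tcp_pos: [0.4631, 0.3068, 0.0345]
orientation: [-0.001, 0.0, 1.0, -0.001]
wrist_force: [-1.0, -0.7, -1.1]
finger_gap: 0.0489
grip_force: 52.3
```

>>> step_arm:
  deltas:
    - [0,0,-9,0,0,0,-1]
    - [0,0,-2,0,0,0,-1]
    - [0,0,-1,0,0,0,-1]
    - [0,0,0,0,0,0,-1]

```text
clock: 32.1
tcp_pos: [0.4646, 0.3075, 0.0245]
orientation: [0.0, 0.0, 1.0, 0.0]
wrist_force: [-0.8, 0.4, -0.4]
finger_gap: 0.0489
grip_force: 52.3
```

>>> step_arm:
  deltas:
    - [0,0,-2,0,0,0,-1]
    - [0,0,-1,0,0,0,-1]
    - [0,0,0,0,0,0,-1]

```text
clock: 32.4
tcp_pos: [0.4649, 0.3076, 0.0226]
orientation: [0.001, 0.0, 1.0, 0.0]
wrist_force: [-1.9, -1.9, 7.0]
finger_gap: 0.0486
grip_force: 53.2
```

>>> step_arm:
  deltas:
    - [0,0,0,0,0,0,0.55]
    - [0,0,0,0,0,0,0.55]
    - [0,0,0,0,0,0,0.55]

```text
clock: 32.7
tcp_pos: [0.4644, 0.3074, 0.0211]
orientation: [0.0, 0.0, 1.0, 0.0]
wrist_force: [-0.2, 0.9, -0.9]
finger_gap: 0.066
grip_force: 0.0
```

>>> step_arm:
  deltas:
    - [0,0,20,0,0,0,0.55]
    - [0,0,40,0,0,0,0.55]
    - [0,0,45,0,0,0,1]
    - [0,0,45,0,0,0,1]
    - [0,0,40,0,0,0,1]

```text
clock: 33.2
tcp_pos: [0.4644, 0.3074, 0.2133]
orientation: [0.0, 0.0, 1.0, 0.0]
wrist_force: [1.8, 0.0, -1.0]
finger_gap: 0.0852
grip_force: 0.0
```

```bash
python3 -c "
from h import *
pots();pots('wrist',(.2,.75,.1,.5))"
```

```text
33.2 [0.4644 0.3074 0.2133] 0.085
(array([ 0.5973, -0.2915]), array([ 0.5982, -0.2933]), 0.0259, 0.0558, 263)
33.25 [0.4671 0.3087 0.2202] 0.085
(array([0.4641, 0.3066]), array([0.4658, 0.3071]), 0.0258, 0.0547, 2067)
(array([0.5573, 0.2553]), array([0.5604, 0.2549]), 0.0264, 0.0549, 1665)
```

```bash
python3 - <<'E'
from h import *
s=get_state();c=read_camera("wrist");print(c["world_from_camera"][:3,3]-s["tcp_pos"])
W=pts(c);
m=(W[...,2]>.051)&(W[...,2]<.06)&(W[...,0]>.52)&(W[...,1]<.3)&(W[...,1]>.2)
P=W[m];A=np.c_[P[:,:2],np.ones(len(P))];print("tilt",np.linalg.lstsq(A,P[:,2],rcond=None)[0][:2],len(P))
W=np.load("top0.npz")["W"]
for lo,hi in[(.01,.04),(.04,.08),(.08,.12),(.12,.16),(.16,.22)]:
  m=(W[...,2]>lo)&(W[...,2]<hi)&(W[...,0]>.63)&(W[...,0]<.9)&(W[...,1]<-.03)&(W[...,1]>-.42)
  if m.any(): print(lo,W[m].min(0).round(3),W[m].max(0).round(3))
E
```

```text
[-0.0826329  -0.00094726  0.14155981]
tilt [ 0.01356324 -0.00416097] 1611
0.01 [ 0.641 -0.34   0.01 ] [ 0.859 -0.03   0.036]
0.04 [ 0.738 -0.325  0.046] [ 0.767 -0.259  0.08 ]
0.08 [ 0.725 -0.314  0.08 ] [ 0.766 -0.207  0.12 ]
0.12 [ 0.723 -0.247  0.12 ] [ 0.761 -0.121  0.16 ]
0.16 [ 0.719 -0.154  0.16 ] [ 0.747 -0.076  0.193]
```

Pot 1 was nudged about 36 mm but stands flat. I'll fetch pot 4 first and re-centre pot 1 afterwards.

>>> step_arm:
  deltas:
    - [9,-35,0,0,0,0,1]
    - [9,-42,0,0,0,0,1]
    - [9,-42,0,0,0,0,1]
    - [9,-42,0,0,0,0,1]
    - [9,-42,0,0,0,0,1]

```text
clock: 33.85
tcp_pos: [0.5085, 0.1028, 0.2093]
orientation: [-0.001, -0.0, 1.0, 0.0]
wrist_force: [0.6, -0.4, -0.3]
finger_gap: 0.0855
grip_force: 0.0
```

>>> step_arm:
  deltas:
    - [9,-42,0,0,0,0,1]
    - [9,-42,0,0,0,0,1]
    - [9,-42,0,0,0,0,1]
    - [9,-42,0,0,0,0,1]
    - [9,-42,0,0,0,0,1]

```text
clock: 34.35
tcp_pos: [0.5536, -0.1072, 0.2092]
orientation: [-0.001, 0.0, 1.0, 0.001]
wrist_force: [0.2, 0.0, -0.8]
finger_gap: 0.0856
grip_force: 0.0
```

>>> step_arm:
  deltas:
    - [9,-42,0,0,0,0,1]
    - [9,-42,0,0,0,0,1]
    - [9,-42,-10,0,0,0,1]
    - [9,-42,-20,0,0,0,1]
    - [0,0,0,0,0,0,1]

```text
clock: 34.85
tcp_pos: [0.5888, -0.2779, 0.1749]
orientation: [-0.003, 0.003, 1.0, 0.001]
wrist_force: [0.3, 0.2, -0.4]
finger_gap: 0.0855
grip_force: 0.0
```

```bash
python3 -c "
from h import *
pots('wrist')"
```

```text
34.85 [ 0.5888 -0.2779  0.1749] 0.085
(array([ 0.5994, -0.2934]), array([ 0.6014, -0.2938]), 0.026, 0.0548, 2638)
```

>>> step_arm:
  deltas:
    - [9,-12,-15,0,0,0,1]
    - [0,0,-40,0,0,0,1]
    - [0,0,-40,0,0,0,1]
    - [0,0,-20,0,0,0,1]
    - [0,0,-20,0,0,0,1]

```text
clock: 35.4
tcp_pos: [0.5981, -0.2832, 0.0438]
orientation: [-0.001, -0.001, 1.0, 0.001]
wrist_force: [0.4, -0.9, 0.3]
finger_gap: 0.0855
grip_force: 0.0
```

>>> step_arm:
  deltas:
    - [0,0,0,0,0,0,1]
    - [0,0,0,0,0,0,1]

```text
clock: 35.6
tcp_pos: [0.599, -0.2843, 0.046]
orientation: [-0.001, -0.0, 1.0, 0.001]
wrist_force: [0.9, -0.7, 1.0]
finger_gap: 0.0853
grip_force: 0.0
```

>>> step_arm:
  deltas:
    - [1,-8,0,0,0,0,1]
    - [0,0,-15,0,0,0,1]
    - [0,0,-8,0,0,0,1]
    - [0,0,0,0,0,0,1]
    - [0,0,0,0,0,0,1]

```text
clock: 36.1
tcp_pos: [0.6005, -0.2938, 0.0236]
orientation: [0.0, 0.0, 1.0, -0.0]
wrist_force: [-0.3, 0.2, 0.1]
finger_gap: 0.0853
grip_force: 0.0
```

>>> step_arm:
  deltas:
    - [0,0,0,0,0,0,-1]
    - [0,0,0,0,0,0,-1]
    - [0,0,0,0,0,0,-1]
    - [0,0,0,0,0,0,-1]
    - [0,0,0,0,0,0,-1]

```text
clock: 36.6
tcp_pos: [0.6009, -0.2939, 0.0239]
orientation: [0.001, 0.0, 1.0, -0.0]
wrist_force: [0.5, -0.2, 5.5]
finger_gap: 0.0488
grip_force: 52.1
```

>>> step_arm:
  deltas:
    - [0,0,20,0,0,0,-1]
    - [0,0,40,0,0,0,-1]
    - [0,0,45,0,0,0,-1]
    - [0,0,45,0,0,0,-1]
    - [0,0,40,0,0,0,-1]

```text
clock: 37.1
tcp_pos: [0.6001, -0.2934, 0.2148]
orientation: [-0.0, 0.0, 1.0, 0.0]
wrist_force: [1.5, 0.6, -1.4]
finger_gap: 0.0488
grip_force: 51.9
```

>>> step_arm:
  deltas:
    - [-8,35,0,0,0,0,-1]
    - [-8,40,0,0,0,0,-1]
    - [-8,40,0,0,0,0,-1]
    - [-8,40,0,0,0,0,-1]
    - [-8,40,0,0,0,0,-1]

```text
clock: 37.6
tcp_pos: [0.5593, -0.097, 0.2125]
orientation: [-0.0, 0.0, 1.0, 0.0]
wrist_force: [0.1, 0.7, -0.5]
finger_gap: 0.0486
grip_force: 52.0
```

>>> step_arm:
  deltas:
    - [-8,40,0,0,0,0,-1]
    - [-4,30,0,0,0,0,-1]
    - [0,10,0,0,0,0,-1]
    - [0,0,-25,0,0,0,-1]
    - [0,0,-20,0,0,0,-1]

```text
clock: 38.1
tcp_pos: [0.5487, -0.0186, 0.1675]
orientation: [0.0, -0.0, 1.0, -0.0]
wrist_force: [0.2, 0.3, -1.3]
finger_gap: 0.049
grip_force: 52.1
```

>>> step_arm:
  deltas:
    - [0,0,0,0,0,0,-1]
    - [0,0,0,0,0,0,-1]
    - [0,0,0,0,0,0,-1]

```text
clock: 38.4
tcp_pos: [0.5491, -0.0192, 0.169]
orientation: [0.001, 0.0, 1.0, -0.0]
wrist_force: [0.1, 0.4, -0.2]
finger_gap: 0.0488
grip_force: 52.1
```

>>> step_arm:
  deltas:
    - [-1,1,-10,0,0,0,-1]
    - [0,0,-8,0,0,0,-1]
    - [0,0,-4,0,0,0,-1]
    - [0,0,-2,0,0,0,-1]
    - [0,0,-1.5,0,0,0,-1]

```text
clock: 38.9
tcp_pos: [0.5482, -0.0179, 0.1448]
orientation: [0.002, 0.0, 1.0, -0.0]
wrist_force: [-5.4, 0.7, 22.3]
finger_gap: 0.0489
grip_force: 53.7
```

>>> step_arm:
  deltas:
    - [0,0,0,0,0,0,-1]

```text
clock: 39.0
tcp_pos: [0.5482, -0.0179, 0.1449]
orientation: [0.002, 0.0, 1.0, -0.0]
wrist_force: [-2.5, -0.3, 13.2]
finger_gap: 0.0488
grip_force: 53.5
```

>>> step_arm:
  deltas:
    - [0,0,0,0,0,0,-1]
    - [0,0,0,0,0,0,-1]
    - [0,0,0,0,0,0,-1]
    - [0,0,0,0,0,0,-1]
    - [0,0,0,0,0,0,-1]

```text
clock: 39.5
tcp_pos: [0.5482, -0.0179, 0.1448]
orientation: [0.002, 0.0, 1.0, -0.0]
wrist_force: [-3.5, 0.2, 13.3]
finger_gap: 0.0486
grip_force: 53.5
```

>>> step_arm:
  deltas:
    - [0,0,0,0,0,0,-1]
    - [0,0,0,0,0,0,-1]
    - [0,0,0,0,0,0,-1]
    - [0,0,0,0,0,0,-1]
    - [0,0,0,0,0,0,-1]

```text
clock: 40.0
tcp_pos: [0.5481, -0.0179, 0.1448]
orientation: [0.002, 0.0, 1.0, -0.0]
wrist_force: [-4.0, 0.2, 13.9]
finger_gap: 0.0487
grip_force: 53.5
```

>>> step_arm:
  deltas:
    - [0,0,0,0,0,0,-1]
    - [0,0,0,0,0,0,-1]
    - [0,0,0,0,0,0,-1]
    - [0,0,0,0,0,0,-1]
    - [0,0,0,0,0,0,-1]

```text
clock: 40.5
tcp_pos: [0.5481, -0.0179, 0.1448]
orientation: [0.002, 0.0, 1.0, -0.0]
wrist_force: [-3.6, -0.8, 12.6]
finger_gap: 0.0487
grip_force: 53.5
```

>>> step_arm:
  deltas:
    - [0,0,0,0,0,0,-1]
    - [0,0,0,0,0,0,-1]
    - [0,0,0,0,0,0,-1]
    - [0,0,0,0,0,0,-1]
    - [0,0,0,0,0,0,-1]

```text
clock: 41.0
tcp_pos: [0.5481, -0.0179, 0.1448]
orientation: [0.002, 0.0, 1.0, -0.0]
wrist_force: [-2.3, 0.2, 13.1]
finger_gap: 0.0484
grip_force: 53.5
```

>>> step_arm:
  deltas:
    - [0,0,0,0,0,0,-1]
    - [0,0,0,0,0,0,-1]
    - [0,0,0,0,0,0,-1]
    - [0,0,0,0,0,0,-1]
    - [0,0,0,0,0,0,-1]

```text
clock: 41.5
tcp_pos: [0.5482, -0.0179, 0.1448]
orientation: [0.002, 0.0, 1.0, -0.0]
wrist_force: [-3.5, 0.3, 13.8]
finger_gap: 0.0489
grip_force: 53.5
```

>>> step_arm:
  deltas:
    - [0,0,0,0,0,0,-1]
    - [0,0,0,0,0,0,-1]
    - [0,0,0,0,0,0,-1]
    - [0,0,0,0,0,0,-1]
    - [0,0,0,0,0,0,-1]

```text
clock: 42.0
tcp_pos: [0.5481, -0.0179, 0.1448]
orientation: [0.002, 0.0, 1.0, -0.0]
wrist_force: [-3.7, 0.3, 13.4]
finger_gap: 0.049
grip_force: 53.5
```

>>> step_arm:
  deltas:
    - [0,0,0,0,0,0,-1]
    - [0,0,0,0,0,0,-1]
    - [0,0,0,0,0,0,-1]
    - [0,0,0,0,0,0,-1]
    - [0,0,0,0,0,0,-1]

```text
clock: 42.5
tcp_pos: [0.5481, -0.0179, 0.1448]
orientation: [0.002, 0.0, 1.0, -0.0]
wrist_force: [-2.3, 0.6, 13.2]
finger_gap: 0.0491
grip_force: 53.5
```

>>> step_arm:
  deltas:
    - [0,0,0,0,0,0,-1]
    - [0,0,0,0,0,0,-1]
    - [0,0,0,0,0,0,-1]
    - [0,0,0,0,0,0,-1]
    - [0,0,0,0,0,0,-1]

```text
clock: 43.0
tcp_pos: [0.5482, -0.0179, 0.1448]
orientation: [0.002, 0.0, 1.0, -0.0]
wrist_force: [-3.1, -0.0, 12.7]
finger_gap: 0.0488
grip_force: 53.5
```

>>> step_arm:
  deltas:
    - [0,0,0,0,0,0,-1]
    - [0,0,0,0,0,0,-1]
    - [0,0,0,0,0,0,-1]
    - [0,0,0,0,0,0,-1]
    - [0,0,0,0,0,0,-1]

```text
clock: 43.5
tcp_pos: [0.5482, -0.0179, 0.1448]
orientation: [0.002, 0.0, 1.0, -0.0]
wrist_force: [-3.2, -0.7, 13.3]
finger_gap: 0.049
grip_force: 53.5
```

>>> step_arm:
  deltas:
    - [0,0,0,0,0,0,-1]
    - [0,0,0,0,0,0,-1]
    - [0,0,0,0,0,0,-1]
    - [0,0,0,0,0,0,-1]
    - [0,0,0,0,0,0,-1]

```text
clock: 44.0
tcp_pos: [0.5482, -0.0179, 0.1449]
orientation: [0.002, 0.0, 1.0, -0.0]
wrist_force: [-3.2, 0.3, 13.4]
finger_gap: 0.049
grip_force: 53.5
```

```bash
python3 -c "
from h import *
pots('top',(.2,.75,.1,.5))"
```

```text
44.0 [ 0.5482 -0.0179  0.1449] 0.049
(array([0.5573, 0.2546]), array([0.557 , 0.2552]), 0.0246, 0.0562, 254)
(array([0.4626, 0.3064]), array([0.464 , 0.3069]), 0.0259, 0.0565, 262)
```

>>> step_arm:
  deltas:
    - [0,0,10,0,0,0,-1]
    - [0,0,25,0,0,0,-1]
    - [0,0,25,0,0,0,-1]
    - [-16,34,0,0,0,0,-1]
    - [-20,42,0,0,0,0,-1]

```text
clock: 44.55
tcp_pos: [0.5121, 0.0579, 0.2029]
orientation: [0.001, 0.002, 1.0, -0.0]
wrist_force: [-0.2, 1.1, -0.8]
finger_gap: 0.0486
grip_force: 52.2
```

>>> step_arm:
  deltas:
    - [-20,42,0,0,0,0,-1]
    - [-20,42,0,0,0,0,-1]
    - [-20,42,0,0,0,0,-1]
    - [-20,42,0,0,0,0,-1]
    - [-20,42,0,0,0,0,-1]

```text
clock: 45.05
tcp_pos: [0.4098, 0.2697, 0.2022]
orientation: [-0.0, 0.0, 1.0, -0.0]
wrist_force: [0.6, -0.1, -1.2]
finger_gap: 0.0485
grip_force: 52.2
```

>>> step_arm:
  deltas:
    - [-14,36,0,0,0,0,-1]
    - [-8,14,-10,0,0,0,-1]
    - [0,0,-45,0,0,0,-1]
    - [0,0,-45,0,0,0,-1]
    - [0,0,-35,0,0,0,-1]

```text
clock: 45.55
tcp_pos: [0.3877, 0.318, 0.0651]
orientation: [-0.001, -0.0, 1.0, -0.001]
wrist_force: [-0.4, 0.2, -1.0]
finger_gap: 0.0488
grip_force: 52.2
```

>>> step_arm:
  deltas:
    - [0,0,-15,0,0,0,-1]
    - [0,0,-10,0,0,0,-1]
    - [0,0,0,0,0,0,-1]
    - [0,0,0,0,0,0,-1]

```text
clock: 45.95
tcp_pos: [0.3898, 0.3186, 0.0432]
orientation: [0.0, 0.0, 1.0, 0.0]
wrist_force: [-0.0, 0.3, -1.4]
finger_gap: 0.0487
grip_force: 52.2
```

Contact is expected at 0.0239.

>>> step_arm:
  deltas:
    - [0,0,-12,0,0,0,-1]
    - [0,0,-6,0,0,0,-1]
    - [0,0,-2,0,0,0,-1]
    - [0,0,-1,0,0,0,-1]
    - [0,0,0,0,0,0,-1]

```text
clock: 46.45
tcp_pos: [0.3898, 0.3186, 0.0238]
orientation: [0.001, 0.0, 1.0, 0.0]
wrist_force: [-5.0, -3.2, 19.4]
finger_gap: 0.0487
grip_force: 54.3
```

>>> step_arm:
  deltas:
    - [0,0,0,0,0,0,0.55]
    - [0,0,0,0,0,0,0.55]
    - [0,0,0,0,0,0,0.55]

```text
clock: 46.75
tcp_pos: [0.3893, 0.3183, 0.0214]
orientation: [0.0, 0.0, 1.0, 0.0]
wrist_force: [0.3, 0.5, 0.0]
finger_gap: 0.0662
grip_force: 0.0
```

>>> step_arm:
  deltas:
    - [0,0,20,0,0,0,0.55]
    - [0,0,40,0,0,0,0.55]
    - [0,0,45,0,0,0,1]
    - [0,0,45,0,0,0,1]
    - [0,0,40,0,0,0,1]

```text
clock: 47.25
tcp_pos: [0.3893, 0.3184, 0.2135]
orientation: [0.0, 0.0, 1.0, 0.0]
wrist_force: [-0.0, 0.1, -0.2]
finger_gap: 0.0854
grip_force: 0.0
```

```bash
python3 -c "
from h import *
pots('wrist',(.2,.75,.1,.5))
c=read_camera('wrist');save(c,'w5',1.2)"
```

```text
47.25 [0.3893 0.3184 0.2135] 0.085
(array([0.389 , 0.3183]), array([0.3905, 0.3178]), 0.0259, 0.0548, 2132)
(array([0.4629, 0.3072]), array([0.4658, 0.3072]), 0.0261, 0.0548, 1782)
(array([0.5562, 0.2558]), array([0.5594, 0.2554]), 0.0261, 0.0548, 1429)
```

View pics/w5.png

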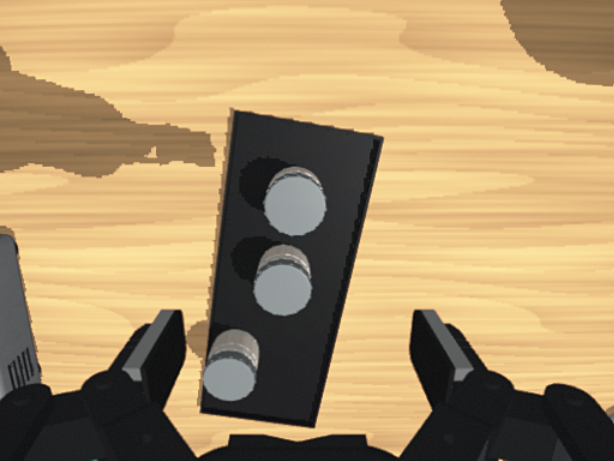

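All three pots stand in the tray at (295,205), (282,285) and (230,378). Pot 1, the last of these, sits against the rim, so I'll re-centre it.

>>> step_arm:
  deltas:
    - [34,-13,0,0,0,0,1]
    - [42,-16,0,0,0,0,1]
    - [42,-16,0,0,0,0,1]
    - [40,-14,0,0,0,0,1]
    - [11,-4,-30,0,0,0,1]

```text
clock: 47.85
tcp_pos: [0.5649, 0.2543, 0.1836]
orientation: [0.004, 0.002, 1.0, 0.001]
wrist_force: [-0.7, 0.7, -0.4]
finger_gap: 0.0854
grip_force: 0.0
```

>>> step_arm:
  deltas:
    - [0,0,-30,0,0,0,1]
    - [0,0,-30,0,0,0,1]
    - [0,0,0,0,0,0,1]
    - [0,0,0,0,0,0,1]

```text
clock: 48.25
tcp_pos: [0.5576, 0.2551, 0.1208]
orientation: [-0.001, 0.0, 1.0, -0.0]
wrist_force: [1.4, 0.7, 1.1]
finger_gap: 0.0858
grip_force: 0.0
```

```bash
python3 -c "
from h import *
pots('wrist',(.2,.75,.1,.5))"
```

```text
48.25 [0.5576 0.2551 0.1208] 0.086
(array([0.4649, 0.3064]), array([0.4655, 0.3075]), 0.0259, 0.0546, 5743)
(array([0.5578, 0.255 ]), array([0.5601, 0.255 ]), 0.026, 0.0547, 4017)
```

>>> step_arm:
  deltas:
    - [1,0,-40,0,0,0,1]
    - [0,0,-40,0,0,0,1]
    - [0,0,-12,0,0,0,1]
    - [0,0,-4,0,0,0,1]
    - [0,0,0,0,0,0,1]

```text
clock: 48.8
tcp_pos: [0.5604, 0.2558, 0.0271]
orientation: [0.001, -0.0, 1.0, 0.0]
wrist_force: [0.7, 0.8, 0.2]
finger_gap: 0.0855
grip_force: 0.0
```

>>> step_arm:
  deltas:
    - [0,0,0,0,0,0,1]
    - [0,0,0,0,0,0,1]

```text
clock: 49.0
tcp_pos: [0.5609, 0.2559, 0.0277]
orientation: [0.002, 0.0, 1.0, 0.001]
wrist_force: [0.1, 0.5, -0.5]
finger_gap: 0.0856
grip_force: 0.0
```

>>> step_arm:
  deltas:
    - [-1,-0.5,-4,0,0,0,1]
    - [0,0,0,0,0,0,-1]
    - [0,0,0,0,0,0,-1]
    - [0,0,0,0,0,0,-1]
    - [0,0,0,0,0,0,-1]

```text
clock: 49.5
tcp_pos: [0.5586, 0.255, 0.0219]
orientation: [0.0, 0.0, 1.0, 0.0]
wrist_force: [-0.8, 0.1, 2.7]
finger_gap: 0.0488
grip_force: 51.8
```

>>> step_arm:
  deltas:
    - [0,0,0,0,0,0,-1]
    - [0,0,0,0,0,0,-1]

```text
clock: 49.7
tcp_pos: [0.5586, 0.255, 0.0219]
orientation: [0.0, 0.0, 1.0, 0.0]
wrist_force: [-0.1, -0.6, 3.2]
finger_gap: 0.0489
grip_force: 51.8
```

>>> step_arm:
  deltas:
    - [0,0,8,0,0,0,-1]
    - [0,0,10,0,0,0,-1]
    - [-1,15,0,0,0,0,-1]
    - [-2,18,0,0,0,0,-1]
    - [0,0,0,0,0,0,-1]

```text
clock: 50.2
tcp_pos: [0.5548, 0.2908, 0.0396]
orientation: [0.0, -0.001, 1.0, 0.001]
wrist_force: [0.7, -0.8, -0.6]
finger_gap: 0.0485
grip_force: 52.1
```

>>> step_arm:
  deltas:
    - [0,0,-10,0,0,0,-1]
    - [0,0,-5,0,0,0,-1]
    - [0,0,-2,0,0,0,-1]
    - [0,0,-1.5,0,0,0,-1]
    - [0,0,0,0,0,0,-1]

```text
clock: 50.7
tcp_pos: [0.5541, 0.2877, 0.0219]
orientation: [-0.001, 0.0, 1.0, 0.0]
wrist_force: [-5.2, -0.5, 9.2]
finger_gap: 0.0485
grip_force: 53.0
```

>>> step_arm:
  deltas:
    - [0,0,0,0,0,0,-1]

```text
clock: 50.8
tcp_pos: [0.5541, 0.2877, 0.0219]
orientation: [-0.001, 0.0, 1.0, 0.0]
wrist_force: [-6.0, 0.2, 9.0]
finger_gap: 0.049
grip_force: 53.0
```

>>> step_arm:
  deltas:
    - [0,0,0,0,0,0,0.55]
    - [0,0,0,0,0,0,0.55]
    - [0,0,0,0,0,0,0.55]

```text
clock: 51.1
tcp_pos: [0.5554, 0.2876, 0.0207]
orientation: [-0.0, 0.0, 1.0, -0.0]
wrist_force: [-0.2, -0.1, -0.2]
finger_gap: 0.0661
grip_force: 0.0
```

>>> step_arm:
  deltas:
    - [0,0,20,0,0,0,0.55]
    - [0,0,40,0,0,0,0.55]
    - [0,0,45,0,0,0,0.55]
    - [0,0,45,0,0,0,0]
    - [0,0,40,0,0,0,-1]

```text
clock: 51.6
tcp_pos: [0.5555, 0.2877, 0.2132]
orientation: [0.001, 0.0, 1.0, 0.0]
wrist_force: [0.9, 0.1, -0.1]
finger_gap: 0.0382
grip_force: 0.0
```

>>> step_arm:
  deltas:
    - [-11,-35,0,0,0,0,-1]
    - [-13,-42,0,0,0,0,-1]
    - [-13,-42,0,0,0,0,-1]
    - [-13,-42,0,0,0,0,-1]
    - [-13,-42,0,0,0,0,-1]

```text
clock: 52.1
tcp_pos: [0.4917, 0.0833, 0.2109]
orientation: [0.0, -0.0, 1.0, -0.0]
wrist_force: [-0.1, 0.2, 1.1]
finger_gap: -0.0
grip_force: 0.0
```

>>> step_arm:
  deltas:
    - [-13,-42,0,0,0,0,-1]
    - [-13,-42,0,0,0,0,-1]
    - [-13,-40,0,0,0,0,-1]
    - [-2,-2,0,0,0,0,-1]
    - [0,0,-40,0,0,0,-1]

```text
clock: 52.6
tcp_pos: [0.4549, -0.0436, 0.175]
orientation: [0.005, 0.002, 1.0, -0.001]
wrist_force: [2.0, -0.4, -0.0]
finger_gap: 0.0003
grip_force: 0.0
```

>>> step_arm:
  deltas:
    - [0,0,-40,0,0,0,-1]
    - [0,0,-20,0,0,0,-1]
    - [0,0,0,0,0,0,-1]
    - [0,0,0,0,0,0,-1]

```text
clock: 53.0
tcp_pos: [0.4515, -0.0408, 0.1113]
orientation: [-0.0, -0.0, 1.0, 0.0]
wrist_force: [0.5, 0.5, 0.5]
finger_gap: 0.0
grip_force: 0.0
```

>>> step_arm:
  deltas:
    - [-1,0,-13,0,0,0,-1]
    - [0,0,-6,0,0,0,-1]
    - [0,0,-4,0,0,0,-1]
    - [0,0,-3,0,0,0,-1]
    - [0,0,0,0,0,0,-1]

```text
clock: 53.5
tcp_pos: [0.4514, -0.0412, 0.0861]
orientation: [0.001, -0.0, 1.0, -0.0]
wrist_force: [0.6, 0.6, 4.4]
finger_gap: -0.0002
grip_force: 2.4
```

Only just at the stop, so I'll press 1.5 mm further before releasing to be certain.

>>> step_arm:
  deltas:
    - [0,0,-1.5,0,0,0,-1]
    - [0,0,0,0,0,0,-1]
    - [0,0,0,0,0,0,-1]

```text
clock: 53.8
tcp_pos: [0.4514, -0.0412, 0.0858]
orientation: [0.001, -0.0, 1.0, -0.0]
wrist_force: [-2.7, 0.8, 16.1]
finger_gap: 0.0001
grip_force: 7.9
```

>>> step_arm:
  deltas:
    - [0,0,10,0,0,0,-1]
    - [0,0,40,0,0,0,-1]
    - [0,0,45,0,0,0,-1]
    - [0,0,40,0,0,0,-1]
    - [-20,0,0,0,0,0,-1]

```text
clock: 54.3
tcp_pos: [0.4352, -0.0425, 0.2246]
orientation: [0.006, -0.0, 1.0, -0.002]
wrist_force: [0.1, 0.7, -0.3]
finger_gap: -0.0002
grip_force: 0.0
```

>>> step_arm:
  deltas:
    - [0,0,0,0,0,0,-1]
    - [0,0,0,0,0,0,-1]
    - [0,0,0,0,0,0,-1]
    - [0,0,0,0,0,0,-1]

```text
clock: 54.7
tcp_pos: [0.4303, -0.0411, 0.2177]
orientation: [-0.001, 0.0, 1.0, 0.0]
wrist_force: [-0.4, -0.3, 0.1]
finger_gap: 0.0002
grip_force: 0.0
```

```bash
python3 -c "
from h import *
pots('top',(.2,.75,.1,.5));pots()
c=read_camera('top');save(c,'top1')"
```

```text
54.7 [ 0.4303 -0.0411  0.2177] 0.0
(array([0.5524, 0.2861]), array([0.5529, 0.2875]), 0.0262, 0.0561, 265)
(array([0.4627, 0.3063]), array([0.4635, 0.3065]), 0.0258, 0.0566, 265)
(array([0.388 , 0.3174]), array([0.389 , 0.3191]), 0.0264, 0.0564, 285)
54.75 [ 0.4303 -0.0411  0.2177] 0.0
```

View pics/top1.png

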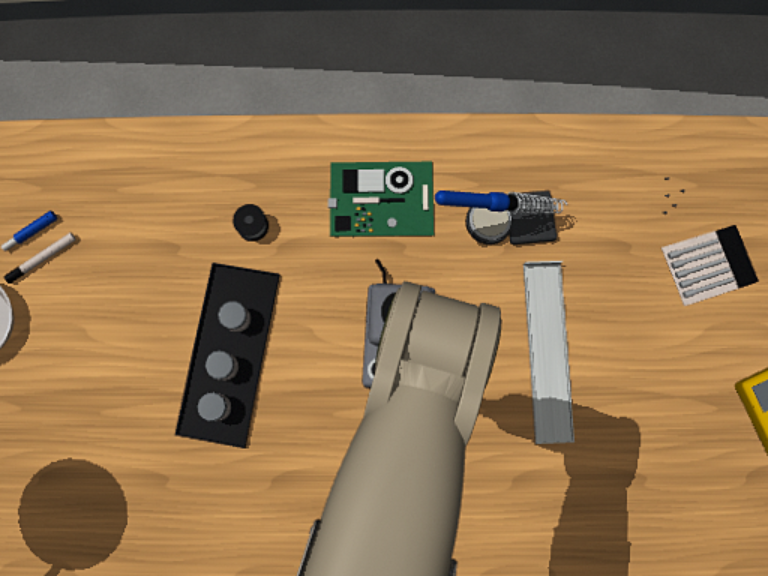

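The final view shows the three pots standing inside the tray at (234,316), (221,365) and (213,407). The lane is empty, and the iron, board and reel have not moved.

```bash
python3 -c "
from workcell import *
print(hand_in())"
```

```text
the job is handed in; nothing more can be done
None
```

I handed the job in at about 55 s: pots 1, 2 and 4 (place 3 was empty) were each pressed fully down for about five seconds in order and now stand flat in the tray, but starting the mixer took three full pushes, not one — I misread the fingertip length, so it went on, off, then on — before one push at the end to switch it off (on/off inferred from the push count, no indicator seen); pot 1 got knocked in the tray and I re-centred it, and the iron, board and reel look unmoved.

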